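Stack corner plates in alternating directions on the riser

ROBOT

A 7-joint arm with a two-finger parallel gripper is mounted at the origin on a cart in front of the work surface, level with it; the furniture and walls round the work are solid. World frame = base frame: x ahead of the robot, y to its left, z up, the work surface at z = 0. Lengths are in m, angles in degrees, forces in N, time in s.
With the tool pointing down it reaches from about 0.4 to 0.85 m from the base axis. Payload 10.4 kg.
Tool frame: the origin (TCP) lies midway between the tips of the shut fingers; the grasp point (between the pads) lies 19 mm behind it; z points along the fingers, x is the direction in which the jaws open and shut, and the axes are right-handed (so a half turn about z gives the same grasp; the last joint's range is limited). The gripper opens to 87 mm and grips with 3 to 60 N. Pads are 19 mm wide; open, the fingers measure 117 mm over their backs; the gripper's body (75 mm by 190 mm) begins 51 mm behind the grasp point.
Start: joints at [-76.467, 19.034, -3.707, 83.658, 1.238, 77.344, -5.071], TCP at [0.16, 0.604, 0.223] pointing down, gripper open.
Joint ranges: [-148.97, 148.97], [-28.65, 121.19], [-84.17, 76.75], [9.2, 138.47], [-72.65, 252.65], [3.7, 117.97], [-149.18, 149.18]. Speed limits (degrees/s): [127.2, 127.2, 159.86, 159.86, 180, 180, 180].

INTERFACE

Orientations are given as [roll, pitch, yaw] about the fixed x, y, z axes, in that order (R = Rz(yaw) Ry(pitch) Rx(roll)).
In Python, from rig import ctrl gives the robot as it stands.
- The arm moves only by the shell command python3 -m pendant 'ROWS'. ROWS is a JSON object of lists of equal length, an entry for each row: "claw": the gripper's target within -1 to 1 (fully open at 1, half-way at 0, shut at -1); "dp": the shift along the tool's x, y, z in m, a list of three; "roll": the turn about the tool's z in degrees. In form: {"claw": [claw, ...], "dp": [[x, y, z], ...], "roll": [roll, ...]}. A call has 1 to 20 rows; each row is the pose to reach, as a shift and turn from the pose commanded when the call began, along the tool's axes at that moment; what a row does not reach only later rows make up. A row lasts 1/12 s, in which the tool goes at most 41.7 mm and 7.16 degrees, less where a joint would pass 70% of its speed; a pose out of reach is approached as far as the arm can. A call with a gripper value outside its range is refused whole. The fingers move at their own pace and stop on an object; the grip force is fixed at half the most. Time passes only in rows, so rows that repeat a pose let the fingers close. It gives the time, the measured TCP pose, the force and the opening at its end, in the units of the state.
- ctrl.read_state(): the state, without advancing time (a new reading comes with each control period).
- ctrl.capture(name): name is "side" or "top" or "wrist"; returns a dict with "image" (480x640x3 uint8, red, green, blue), "depth" (480x640 float32, m along the optical axis (not along the pixel's ray), 0 where there is no reading), "fov_y" (degrees; the focal length in pixels is half the picture's height over the tangent of half this angle, whatever the lens; pixels are square), "cx", "cy" (the principal point, pixels), "rvec" (rotation vector, rad) and "tvec" (3), from world to camera coordinates, as OpenCV has them. Camera axes: x right, y down, z forward; pixel columns grow to the right and rows downward; lengths in m; the calibration is good to about 2 mm. A picture is of the moment at which its call begins.
- ctrl.close_job(): hands the job in, once; it reports no verdict.
The state is a dict: "t": time; "joint_pos": joint angles; "joint_velocities": joint speeds; "joint_torque": joint torques, N m; "eef_pos": TCP position; "orientation": TCP orientation; "wrist_force": force on the tool from outside, world axes, zero at the start; "wrist_torque": the same for the moment, N m; "grip_width": finger opening in m.
Only numpy, scipy, OpenCV 4.12 (cv2) and the standard library are available. Lean on these libraries where they do the work, as an engineer would, in place of code of your own. Each camera call takes 0.05 s, during which the arm holds its last target.

TASK

Finish the pile of L-shaped corner plates on the round riser: stack the two plates lying on the deck onto the one already there, each turned half a turn from the plate just below it so that the pile stays balanced. Every plate must lie flat with its square outline in line with the one below, to within about a centimetre, and the first plate must stay centred on the riser to within about a centimetre. Set the plates down rather than dropping them, and leave the tray, the ring gauge and the lens where they are.

Things in the scene. Friction and masses are not known exactly. Their poses are not given: they have to be found in the camera images.
- base_plate: First plate of the pile: L-shaped corner plate, dark grey metal, 20 mm thick, about 0.35 kg: a 100 mm square less a 58 mm square corner, legs 42 mm wide. Origin: centre of the 100 mm square, on the underside; z up. Legs fill y = -50..-8 mm and x = -50..-8 mm; the corner x, y = -8..+50 mm is missing. Mass centre x = y = -11 mm. Loose on the riser, any yaw, underside at z = 30 mm.
- plate_a: One of two like plates to stack: L-shaped corner plate, dark grey metal, 20 mm thick, about 0.35 kg: a 100 mm square less a 58 mm square corner, legs 42 mm wide. Origin: centre of the 100 mm square, on the underside; z up. Legs fill y = -50..-8 mm and x = -50..-8 mm; the corner x, y = -8..+50 mm is missing. Mass centre x = y = -11 mm. Flat on the deck, any yaw.
- plate_b: The other plate to stack: L-shaped corner plate, dark grey metal, 20 mm thick, about 0.35 kg: a 100 mm square less a 58 mm square corner, legs 42 mm wide. Origin: centre of the 100 mm square, on the underside; z up. Legs fill y = -50..-8 mm and x = -50..-8 mm; the corner x, y = -8..+50 mm is missing. Mass centre x = y = -11 mm. Flat on the deck, any yaw.
- riser: Round bare-aluminium riser with a waist groove, 70 mm in diameter, 30 mm high, fixed to the deck. Origin: centre of its underside, on the deck (z = 0).
- post (a point): Obstacle: foot, on the deck, of the axis of a fixed black upright about 90 mm wide behind the work on the right, carrying a platform 0.45 m above the deck that reaches about 60 mm nearer the robot than this point. A fixed black shelf some 0.25 m above the deck also stands just right of the work. Keep wrist and gripper clear of all these.
- base_plate_heel (a point): Outer corner of base_plate where its two legs meet, on the underside (x = y = -50 mm in the plate's frame).
- base_plate_open (a point): Corner of base_plate's 100 mm square that is missing, diagonally opposite the heel, a point in the air in the plane of the underside (x = y = +50 mm in the plate's frame).
- plate_a_heel (a point): Outer corner of plate_a where its two legs meet, on the underside (x = y = -50 mm in the plate's frame).
- plate_a_open (a point): Corner of plate_a's 100 mm square that is missing, diagonally opposite the heel, a point in the air in the plane of the underside (x = y = +50 mm in the plate's frame).
- plate_b_heel (a point): Outer corner of plate_b where its two legs meet, on the underside (x = y = -50 mm in the plate's frame).
- plate_b_open (a point): Corner of plate_b's 100 mm square that is missing, diagonally opposite the heel, a point in the air in the plane of the underside (x = y = +50 mm in the plate's frame).
- parts_tray: Bystander: small blue open tray, 65 x 120 x 30 mm, behind the work. Origin: centre of its underside.
- ring_gauge: Bystander: steel ring gauge, 51 mm across, 16 mm high, behind the work. Origin: centre of its underside.
- spare_lens: Bystander: black camera lens standing on its cap, 37 mm across, 47 mm high, behind the work on the left. Origin: centre of its underside.

How it is judged:
By the outcome, as a careful person would: the job done as asked, in the order asked, and still so for the second after the job is handed in, with the robot touching nothing.
It also fails if it takes over 58 s, if anything falls off the work surface, if the arm or the gripper's body presses on something with over 40 N, if the wrist force passes 120 N, or if a joint passes its speed limit or range.

## Working session

There is one attempt and no reset: what is moved stays moved. The work goes in short steps, Python scripts to look and compute and a shell command to move; the robot and the scene stay as the last step left them, time stands still between calls to the robot, and variables do not carry over. Pictures are saved under pics/ and viewed, and the job is handed in when it is done.

```bash
mkdir -p pics; ls; python3 - <<'E'
from rig import ctrl
import cv2,numpy as np
s=ctrl.read_state()
for k,v in s.items(): print(k,v)
for n in ["side","top","wrist"]:
    c=ctrl.capture(n)
    cv2.imwrite(f"pics/{n}0.png",c["image"][:,:,::-1])
    np.savez(f"{n}0.npz",**c)
    print(n,c["fov_y"],c["cx"],c["cy"],c["rvec"],c["tvec"])
E
```

```text
pics
t 0.0
joint_pos [-76.46743776  19.07285614  -3.70606841  83.70595291   1.23756531
  77.34256386  -5.06950099]
joint_velocities [ 0.01382653 -0.02041857 -0.04979163 -0.03456737  0.04896386  0.08543254
 -0.0572667 ]
joint_torque [-6.14563692e-05 -6.23253894e+01  2.48964335e-02 -3.89904392e+01
 -6.11313432e-02  3.97534075e-02  1.95681737e-04]
eef_pos [0.15985995 0.603813   0.22174472]
orientation [1.79995969e+02 8.14329883e-02 7.51740114e+01]
wrist_force [ 0.11204926  0.0626442  -0.52773972]
wrist_torque [ 0.00832069 -0.04988753  0.03953078]
grip_width 0.08690561921337214
side 42.93452608838642 316.5459388994719 246.91906778988536 [ 0.57329375  2.66469396 -1.19483265] [ 0.44194988 -0.22774191  1.41418523]
top 53.486408331866855 317.6065233903896 242.4548743431118 [ 2.15338467 -2.21287853  0.08903715] [0.17858433 0.55572184 1.02319584]
wrist 61.05809812937306 323.7058897305006 242.06022846953522 [-2.31050606 -1.77800786 -0.24193092] [-0.62430394 -0.03308166  0.39096303]
```

View pics/side0.png

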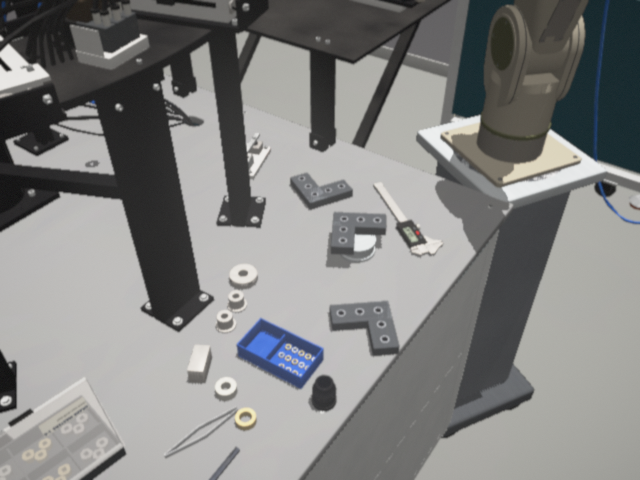

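View pics/top0.png

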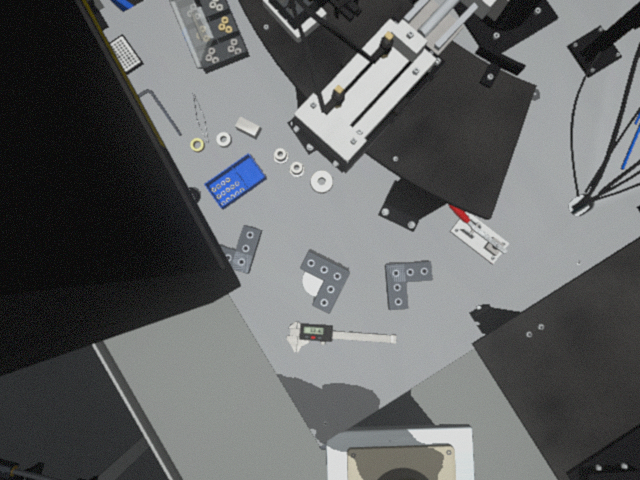

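View pics/wrist0.png

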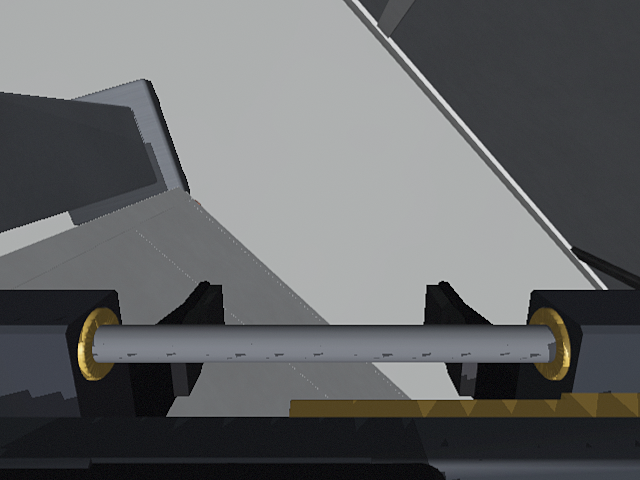

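The side view shows three plates: one near (320,190), the base plate on the riser at (357,232), and one at (370,322). The top view shows the same plates at (408,280), (322,280) and (242,250), the last partly hidden by a black body. Next I'll back-project the depth.

```bash
cat > h.py <<'E'
import numpy as np,cv2
def K(c):
    f=240/np.tan(np.radians(float(c["fov_y"]))/2); return f,float(c["cx"]),float(c["cy"])
def world(c):
    f,cx,cy=K(c); d=c["depth"].astype(float)
    v,u=np.mgrid[0:480,0:640]
    P=np.stack([(u-cx)/f*d,(v-cy)/f*d,d],-1)
    R=cv2.Rodrigues(np.array(c["rvec"],float))[0]
    W=(P-np.array(c["tvec"]).ravel())@R
    W[d<=0]=np.nan
    return W
def proj(c,p):
    f,cx,cy=K(c)
    return cv2.projectPoints(np.atleast_2d(np.array(p,float)),np.array(c["rvec"],float),np.array(c["tvec"],float),np.array([[f,0,cx],[0,f,cy],[0,0,1]]),None)[0].reshape(-1,2)
def Lpoly(): return np.array([[-50,-50],[50,-50],[50,-8],[-8,-8],[-8,50],[-50,50]])/1000.
E
python3 - <<'E'
from h import *
for n in ["top","side"]:
    c=np.load(n+"0.npz"); W=world(c)
    print(n,"cam",-cv2.Rodrigues(c["rvec"])[0].T@c["tvec"].ravel())
    pts=dict(top=[(100,180),(230,285),(240,255),(310,265),(312,285),(400,285),(350,220),(400,430),(480,130),(320,120),(340,340),(200,270),(550,370),(235,180),(321,181),(485,240)],side=[(320,190),(357,222),(365,240),(370,315),(250,180),(400,10),(330,30),(130,150),(50,180),(240,200),(178,320),(280,350),(322,390),(150,20)])[n]
    for u,v in pts: print((u,v),W[v,u].round(3))
E
```

```text
top cam [0.47907581 0.16819455 1.06294206]
(100, 180) [0.536 0.284 0.807]
(230, 285) [0.477 0.237 0.684]
(240, 255) [0.538 0.334 0.019]
(310, 265) [0.51  0.181 0.053]
(312, 285) [0.468 0.178 0.029]
(400, 285) [ 0.463 -0.014  0.02 ]
(350, 220) [0.611 0.089 0.   ]
(400, 430) [ 0.148 -0.005 -0.001]
(480, 130) [ 0.665 -0.048  0.463]
(320, 120) [0.667 0.159 0.512]
(340, 340) [ 0.345  0.12  -0.001]
(200, 270) [0.488 0.251 0.724]
(550, 370) [ 0.318 -0.219  0.252]
(235, 180) [0.709 0.346 0.001]
(321, 181) [0.701 0.152 0.002]
(485, 240) [ 0.556 -0.207  0.014]
side cam [0.89219826 0.92228342 0.77490741]
(320, 190) [ 0.473 -0.008  0.021]
(357, 222) [0.468 0.149 0.051]
(365, 240) [0.467 0.181 0.032]
(370, 315) [0.54 0.34 0.02]
(250, 180) [ 0.585 -0.13   0.001]
(400, 10) [ 0.156 -0.267  0.254]
(330, 30) [ 0.345 -0.237  0.252]
(130, 150) [0.839 0.196 0.336]
(50, 180) [0.955 0.054 0.23 ]
(240, 200) [0.651 0.016 0.069]
(178, 320) [0.831 0.214 0.015]
(280, 350) [0.697 0.332 0.002]
(322, 390) [0.681 0.458 0.047]
(150, 20) [0.769 0.109 0.466]
```

```bash
cat > fit.py <<'E'
from h import *
from scipy.optimize import minimize
def inside(xy,p):
    t=p[2]; d=xy-p[:2]; l=np.stack([d[:,0]*np.cos(t)+d[:,1]*np.sin(t),-d[:,0]*np.sin(t)+d[:,1]*np.cos(t)],1)
    # soft membership via signed distance (m)
    x,y=l.T
    box=np.maximum(abs(x),abs(y))-0.05
    notch=np.minimum(x+0.008,y+0.008)   # >0 in missing corner
    sd=np.maximum(box,notch)
    return 1/(1+np.exp(np.clip(sd/0.0012,-30,30)))
def rayplane(c,z):
    f,cx,cy=K(c); v,u=np.mgrid[0:480,0:640]
    R=cv2.Rodrigues(np.array(c["rvec"],float))[0]; o=-R.T@np.array(c["tvec"]).ravel()
    D=np.stack([(u-cx)/f,(v-cy)/f,np.ones_like(u,float)],-1)@R
    s=(z-o[2])/D[...,2]
    return (o+s[...,None]*D)[...,:2]
def fit(cs,ctr,z,r=0.09,tol=0.007,z0s=None,yaws=range(0,360,30)):
    X=[];L=[];Wt=[]
    for c in cs:
        W=world(c); xy=rayplane(c,z)
        m=(np.hypot(*(xy-np.array(ctr)).transpose(2,0,1))<r)
        lab=abs(W[...,2]-z)<tol
        # drop pixels hidden by something above, or no reading
        m&=~(W[...,2]>z+0.012)&np.isfinite(W[...,2])
        X.append(xy[m]);L.append(lab[m].astype(float));Wt.append(np.full(m.sum(),1/m.sum()))
    X=np.concatenate(X);L=np.concatenate(L);Wt=np.concatenate(Wt)
    cost=lambda p:(Wt*(inside(X,p)-L)**2).sum()/ (Wt*L).sum()
    best=None
    for y in yaws:
        q=minimize(cost,[ctr[0],ctr[1],np.radians(y)],method="Nelder-Mead",options=dict(initial_simplex=np.array([[ctr[0],ctr[1],np.radians(y)],[ctr[0]+.02,ctr[1],np.radians(y)],[ctr[0],ctr[1]+.02,np.radians(y)],[ctr[0],ctr[1],np.radians(y+25)]]),xatol=1e-5,fatol=1e-7))
        if best is None or q.fun<best.fun: best=q
    p=best.x.copy(); p[2]=np.degrees(p[2])%360
    return p,best.fun
def draw(c,im,p,z):
    t=np.radians(p[2]);R=np.array([[np.cos(t),-np.sin(t)],[np.sin(t),np.cos(t)]])
    q=Lpoly()@R.T+p[:2]; q=np.c_[q,np.full(6,z)]
    cv2.polylines(im,[np.round(proj(c,q)*16).astype(np.int32)],True,(0,0,255),1,cv2.LINE_AA,4)
E
python3 - <<'E'
from fit import *
cs={n:np.load(n+"0.npz") for n in("top","side")}
ims={n:cs[n]["image"][:,:,::-1].copy() for n in cs}
for nm,ctr,z in [("right",(.47,-.02),.02),("base",(.48,.15),.05),("left",(.54,.34),.02)]:
    for use in (["top"],["side"],["top","side"]):
        p,f=fit([cs[n] for n in use],ctr,z)
        print(nm,use,p[:2].round(4),p[2].round(2),round(f,3))
    for n in cs: draw(cs[n],ims[n],p,z)
# riser top: z 0.03
for n in cs:
    W=world(cs[n]); m=(abs(W[...,2]-.03)<.004)&(np.hypot(W[...,0]-.48,W[...,1]-.16)<.08)
    q=W[m]; print(n,m.sum(),q.min(0),q.max(0))
W=world(cs["top"])
cv2.imwrite("pics/fit0.png",np.hstack([cv2.resize(ims["top"][190:340,200:470],None,fx=1.45,fy=2*1.45/2),cv2.resize(ims["side"][160:370,280:420],None,fx=2,fy=2)[:217]]) if 0 else cv2.resize(ims["top"][190:340,200:470],None,fx=2.9,fy=2.9))
cv2.imwrite("pics/fit0s.png",cv2.resize(ims["side"][160:370,260:440],None,fx=2.8,fy=2.8))
E
```

```text
right ['top'] [ 0.4616 -0.0345] 182.42 0.029
right ['side'] [ 0.4621 -0.0285] 182.4 0.103
right ['top', 'side'] [ 0.4617 -0.0329] 182.27 0.091
base ['top'] [0.4741 0.1641] 61.87 0.028
base ['side'] [0.4753 0.1702] 62.08 0.085
base ['top', 'side'] [0.4741 0.166 ] 62.03 0.086
left ['top'] [0.5595 0.3498] 341.8 0.027
left ['side'] [0.561  0.3554] 341.3 0.061
left ['top', 'side'] [0.56   0.3517] 341.18 0.074
top 314 [0.44414921 0.1561687  0.02602312] [0.49637812 0.19960318 0.03398397]
side 393 [0.42563456 0.15427959 0.02602281] [0.54002654 0.20631756 0.03399203]
```

```bash
python3 - <<'E'
from h import *
# obstacles: coarse top-down max height map from both cameras
Z={}
for n in("top","side"):
    W=world(np.load(n+"0.npz")).reshape(-1,3); W=W[np.isfinite(W).all(1)]
    W=W[(W[:,2]>.06)]
    for p in W:
        k=(int(np.floor(p[0]/.05)),int(np.floor(p[1]/.05)))
        Z.setdefault(k,[]).append(p[2])
ys=range(13,-9,-1)
print("x\\y "+" ".join(f"{j*5:4d}" for j in ys))
for i in range(18,-1,-1):
    print(f"{i*5:3d} "+" ".join((f"{int(100*min(Z[(i,j)])):2d}-{int(100*max(Z[(i,j)])):<2d}"[:5] if (i,j) in Z and len(Z[(i,j)])>3 else "  . ").ljust(4) for j in ys))
E
```

```text
x\y   65   60   55   50   45   40   35   30   25   20   15   10    5    0   -5  -10  -15  -20  -25  -30  -35  -40
 90   .    .    .    .    .    .    .  46-54 45-55 46-55 46-50 21-48 21-48 22-23   .    .    .    .    .    .    .    . 
 85   .    .    .    .    .    .    .    .  45-55  6-55  6-53 22-48 23-47   .    .    .    .    .    .    .    .    . 
 80   .    .    .    .    .    .    .    .  45-46  6-53  6-53 46-49 46-49 46-49 46-50 46-51   .    .    .    .    .    . 
 75   .    .    .    .    .    .    .    .    .  43-46  6-56 46-55 46-55 46-53 46-49 46-48   .    .    .    .    .    . 
 70   .    .    .    .    .    .  63-70   .    .  45-46 45-55 46-55 49-55 46-53 46-47 46-48 46-48   .    .    .    .    . 
 65   .    .    .    .    .    .  66-75 65-79   .    .  45-54 47-55 46-51  6-49 20-46 46-46 46-46   .    .    .    .    . 
 60   .    .    .    .    .    .    .  64-83 65-66   .  46-51 45-51 45-47  6-46  6-46  6-46  6-8   6-6    .    .    .    . 
 55   .    .    .    .    .    .    .  66-86 64-86   .    .    .    .  45-46 45-46 45-46  6-6   6-6    .    .    .    . 
 50   .    .
[... 610 characters left out ...]
   .    .    .    .    .    .    .    .    .    .    .    .  23-25 23-25 24-25 24-25 24-25 24-25
 20 29-31 29-31   .    .    .    .    .    .    .    .    .    .    .    .    .    .    .  23-25 24-25 24-28 24-28 24-25
 15 23-32 21-33 22-31 22-30   .    .    .    .    .    .    .    .    .    .    .    .    .  24-25 24-31 24-31 24-31   . 
 10   .    .    .    .    .    .    .    .    .    .    .    .    .    .    .    .    .    .  24-28 24-25  6-10  6-11
  5   .    .    .    .    .    .    .    .    .    .    .    .   6-38  6-36  6-34  7-31   .    .  24-25 24-25  7-25  8-16
  0   .    .    .    .    .    .    .    .    .    .    .  34-38  6-37  7-23 32-33  7-29   .    .    .  24-25   .  12-16
```

View overlays.

View pics/fit0.png

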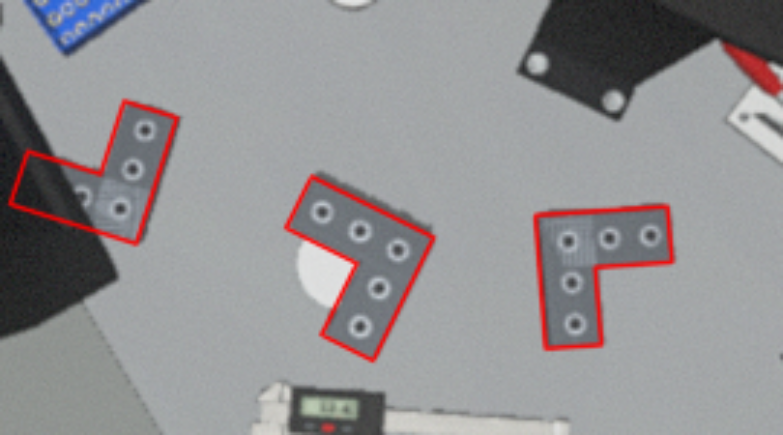

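View pics/fit0s.png

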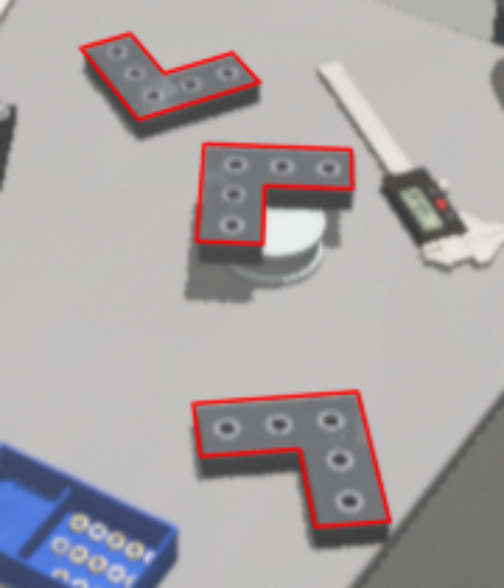

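The fits line up with the plate outlines in both views. I'll take both plates by their local-x leg, gripping at local (8,-29) mm, and start with the left plate.

```bash
cat > go.py <<'E'
import sys,numpy as np
from rig import ctrl
# usage: go.py x y z yaw -> dp, roll needed from current measured pose
def main(x,y,z,yaw):
    s=ctrl.read_state(); p=np.array(s["eef_pos"]); o=s["orientation"]; a=np.radians(o)
    from scipy.spatial.transform import Rotation as Ro
    R=Ro.from_euler("xyz",o,degrees=True).as_matrix()
    dp=R.T@(np.array([x,y,z])-p)
    r=-((yaw-o[2]+180)%360-180)
    print("t",round(s["t"],2),"pos",p.round(4),"ori",np.round(o,2),"F",np.round(s["wrist_force"],1),"w",round(s["grip_width"],4))
    print("dp",dp.round(4),"roll",round(r,2),"j7",round(s["joint_pos"][6],1),"rows min",np.ceil(np.linalg.norm(dp)/.0417),np.ceil(abs(r)/7.16))
if len(sys.argv)>4: main(*map(float,sys.argv[1:5]))
E
python3 go.py .5582 .3198 .12 71.8; python3 - <<'E'
from h import *
print(proj(np.load("top0.npz"),[[.16,.604,.22],[.15,.55,.4]]))
c=np.load("top0.npz");W=world(c)
for p in [(10,150),(60,50),(100,100),(100,250),(200,200),(150,300),(60,320),(20,350),(230,270)]: print(p,W[p[1],p[0]].round(3),c["image"][p[1],p[0]])
# shelf edge
E
```

```text
t 0.15 pos [0.1599 0.6039 0.2219] ori [1.800e+02 6.000e-02 7.517e+01] F [-0.5  0.8 -0.4] w 0.0869
dp [-0.1726  0.4577  0.1022] roll 3.37 j7 -5.1 rows min 12.0 1.0
[[ 66.43475069 473.9881563 ]
 [ 36.20439743 535.61121929]]
(10, 150) [0.534 0.29  0.875] [12  9 16]
(60, 50) [0.632 0.33  0.765] [15 18 13]
(100, 100) [0.607 0.315 0.741] [ 9 19 23]
(100, 250) [0.495 0.266 0.846] [8 9 8]
(200, 200) [ 0.665  0.426 -0.   ] [149 155 153]
(150, 300) [0.471 0.249 0.831] [27 32 34]
(60, 320) [0.468 0.254 0.902] [21 15 13]
(20, 350) [0.461 0.253 0.925] [7 6 7]
(230, 270) [0.489 0.241 0.661] [44 46 48]
```

```bash
python3 -m pendant '{"claw":[1,1,1,1,1,1,1,1,1,1,1,1,1,1,1,1,1],"dp":[[-0.012,0.033,0.007],[-0.024,0.065,0.014],[-0.036,0.098,0.021],[-0.049,0.131,0.029],[-0.062,0.163,0.036],[-0.074,0.196,0.044],[-0.086,0.229,0.051],[-0.099,0.261,0.058],[-0.111,0.294,0.065],[-0.123,0.327,0.073],[-0.135,0.359,0.08],[-0.147,0.392,0.087],[-0.16,0.425,0.095],[-0.1726,0.4577,0.1022],[-0.1726,0.4577,0.1022],[-0.1726,0.4577,0.1022],[-0.1726,0.4577,0.1022]],"roll":[0,0,0,0,1,1,1,1,2,2,2,3,3,3.4,3.4,3.4,3.4]}'
python3 - <<'E'
from rig import ctrl
import cv2
for n in ["top","wrist","side"]:
    c=ctrl.capture(n); cv2.imwrite(f"pics/{n}1.png",c["image"][:,:,::-1])
E
python3 go.py .5582 .3198 .02 71.8
```

```text
t: 1.57
eef_pos: [0.5577, 0.3206, 0.12]
orientation: [-179.9, 0.0, 71.8]
wrist_force: [-0.8, 0.5, 0.6]
grip_width: 0.087
t 1.72 pos [0.5572 0.3217 0.1206] ori [-1.7997e+02 -4.0000e-02  7.1900e+01] F [-0.3  0.1  0.1] w 0.0871
dp [-0.0016  0.0016  0.1006] roll 0.1 j7 41.3 rows min 3.0 1.0
```

View pics/side1.png

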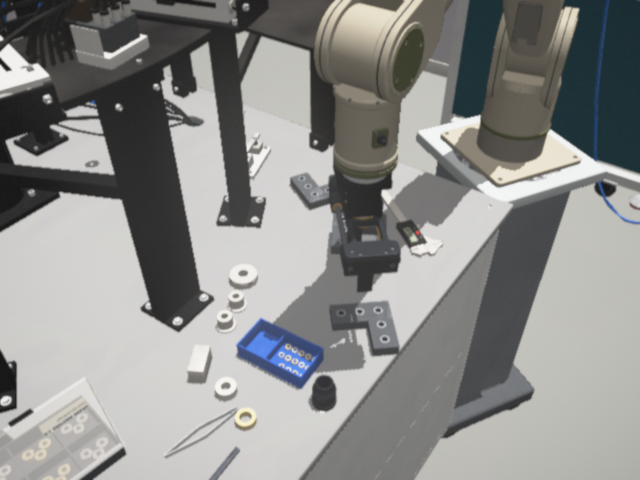

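View pics/wrist1.png

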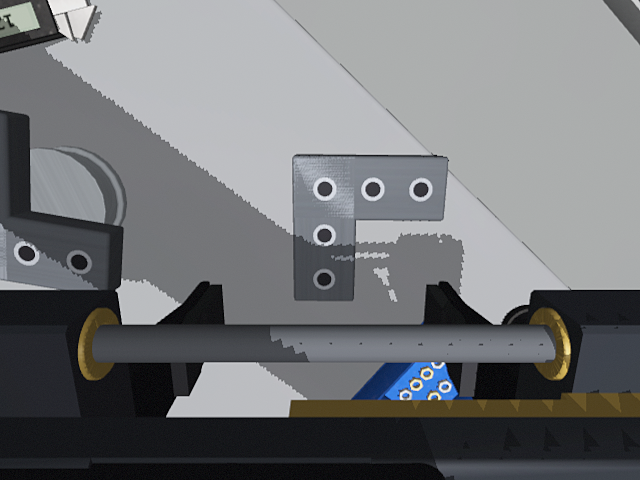

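View pics/top1.png

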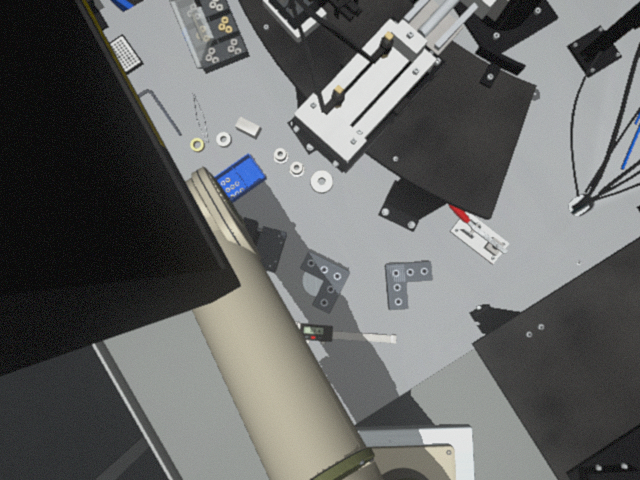

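The wrist view shows the left plate's leg centred between the fingers, at about column 324. I'll cross-check the fits with the wrist camera.

```bash
python3 - <<'E'
from fit import *
from rig import ctrl
c=ctrl.capture("wrist"); np.savez("wrist1.npz",**c)
print(c["tvec"].ravel(), -cv2.Rodrigues(c["rvec"])[0].T@c["tvec"].ravel())
for z in (.02,): print(fit([c],(.555,.345),.02,r=.085,tol=.004))
W=world(c); print(np.nanmedian(W[200:290,305:345,2]))
E
python3 go.py .5582 .3198 .02 71.8
```

```text
[-0.47912274 -0.41952451  0.17705507] [0.48790861 0.34421544 0.28349396]
(array([  0.56015608,   0.35103082, 341.36258883]), np.float64(0.028434186766376813))
0.02087635065824854
t 1.77 pos [0.5573 0.3216 0.1206] ori [-1.7998e+02 -4.0000e-02  7.1890e+01] F [-0.  -0.   0.8] w 0.0871
dp [-0.0015  0.0014  0.1006] roll 0.09 j7 41.3 rows min 3.0 1.0
```

```bash
python3 -m pendant '{"claw":[1,1,1,1,1,1,1,1,1,1],"dp":[[0,0.001,0.02],[0,0.001,0.045],[0,0.001,0.07],[0,0.001,0.09],[0,0.001,0.1],[0,0.001,0.107],[0,0.001,0.112],[0,0.001,0.1155],[0,0.001,0.1155],[0,0.001,0.1155]],"roll":[0.3,0.3,0.3,0.3,0.3,0.3,0.3,0.3,0.3,0.3]}'
python3 go.py .5584 .3205 .004 71.5
```

```text
t: 2.6
eef_pos: [0.5596, 0.3203, 0.0057]
orientation: [180.0, -0.1, 71.5]
wrist_force: [-0.7, -0.4, 0.6]
grip_width: 0.087
t 2.6 pos [0.5596 0.3203 0.0057] ori [ 1.7996e+02 -6.0000e-02  7.1480e+01] F [-0.7 -0.4  0.6] w 0.087
dp [-0.0002 -0.0012  0.0017] roll -0.02 j7 42.0 rows min 1.0 1.0
```

Tip is at 5.7 mm with no contact. Lower about 2 mm more and close.

```bash
python3 -m pendant '{"claw":[1,1,0,-0.3,-1,-1,-1,-1,-1,-1,-1,-1],"dp":[[0,-0.001,0.002],[0,-0.001,0.002],[0,-0.001,0.002],[0,-0.001,0.002],[0,-0.001,0.002],[0,-0.001,0.002],[0,-0.001,0.002],[0,-0.001,0.002],[0,-0.001,0.002],[0,-0.001,0.002],[0,-0.001,0.002],[0,-0.001,0.002]],"roll":[0,0,0,0,0,0,0,0,0,0,0,0]}'
python3 go.py .5584 .3205 .004 71.5
```

```text
t: 3.6
eef_pos: [0.5583, 0.3204, 0.0029]
orientation: [180.0, -0.0, 71.5]
wrist_force: [0.4, 1.4, -1.1]
grip_width: 0.0418
t 3.6 pos [0.5583 0.3204 0.0029] ori [ 1.800e+02 -2.000e-02  7.148e+01] F [ 0.4  1.4 -1.1] w 0.0418
dp [ 0.0001  0.0001 -0.0011] roll -0.02 j7 42.0 rows min 1.0 1.0
```

```bash
python3 -m pendant '{"claw":[-1,-1,-1,-1,-1,-1,-1,-1,-1,-1],"dp":[[0,0,-0.003],[0,0,-0.01],[0,0,-0.022],[0,0,-0.04],[0,0,-0.06],[0,0,-0.08],[0,0,-0.095],[0,0,-0.1],[0,0,-0.1],[0,0,-0.1]],"roll":[0,0,0,0,0,0,0,0,0,0]}'
python3 - <<'E'
from rig import ctrl
from fit import *
for n in ["wrist","side"]:
    c=ctrl.capture(n); cv2.imwrite(f"pics/{n}2.png",c["image"][:,:,::-1])
    np.savez(n+"2.npz",**c)
c=np.load("wrist2.npz");W=world(c)
for u,v in [(325,170),(325,230),(325,280),(400,170),(430,190)]: print(W[v,u])
E
python3 go.py .5584 .3205 .1 71.5
```

```text
t: 4.43
eef_pos: [0.558, 0.3201, 0.1026]
orientation: [-180.0, 0.0, 71.5]
wrist_force: [0.4, 0.2, -4.7]
grip_width: 0.0419
[0.50307738 0.33895803 0.111969  ]
[0.52295588 0.33227957 0.12040116]
[0.54104918 0.32622087 0.12165483]
[0.5122792  0.36577744 0.10999322]
[nan nan nan]
t 4.53 pos [0.5575 0.3198 0.1016] ori [-1.7992e+02  9.0000e-02  7.1480e+01] F [-0.1 -1.  -3.7] w 0.0416
dp [0.0009 0.0007 0.0015] roll -0.02 j7 41.2 rows min 1.0 1.0
```

View pics/wrist2.png

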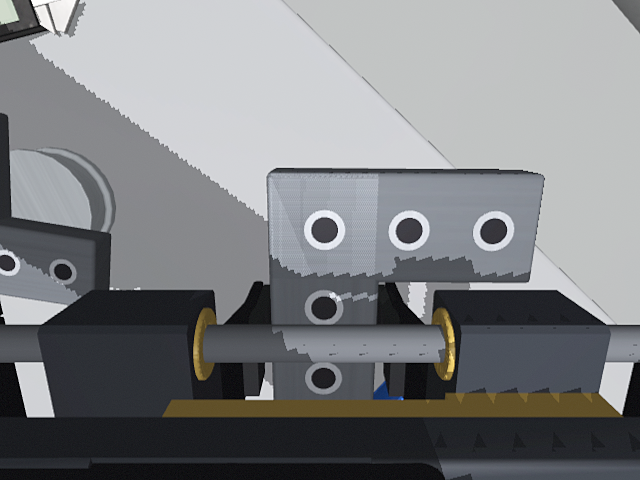

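View pics/side2.png

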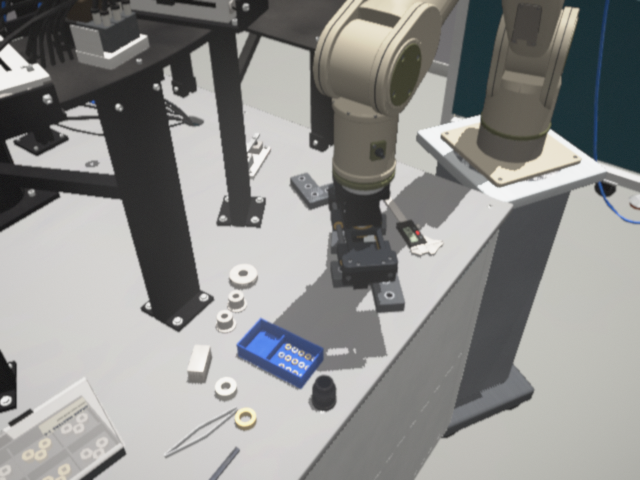

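The plate is held with its heel towards the top of the wrist view. I'll check its tilt and in-hand pose.

```bash
cat > held.py <<'E'
from fit import *
from scipy.spatial.transform import Rotation as Ro
def held(c,tcp,yaw,boxes):
    W=world(c); P=np.concatenate([W[b[1]:b[3],b[0]:b[2]].reshape(-1,3) for b in boxes]); P=P[np.isfinite(P).all(1)]
    P=P[abs(P[:,2]-np.median(P[:,2]))<.012]
    t=np.radians(yaw); ex=np.array([np.cos(t),np.sin(t)]); ey=np.array([np.sin(t),-np.cos(t)])
    d=P[:,:2]-np.array(tcp)[:2]; a=np.c_[d@ex,d@ey,np.ones(len(d))]
    s=np.linalg.lstsq(a,P[:,2],rcond=None)[0]
    r=P[:,2]-a@s; print("slope deg along tool x,y",np.degrees(s[:2]).round(2),"z top at tcp",s[2].round(4),"rms",r.std().round(4))
    return s[2]
E
python3 - <<'E'
from held import *
c=np.load("wrist2.npz")
zt=held(c,(.5578,.3200,.102),71.5,[(285,185,530,265),(285,255,370,300)])
# outer edges of in-hand plate: fit using labelled pixels
print(zt)
print(fit([c],(.560,.350),zt,r=.07,tol=.006,yaws=[330,340,350]))
E
python3 go.py .5584 .3205 .1 71.5
```

```text
slope deg along tool x,y [-0.02  0.14] z top at tcp 0.1205 rms 0.0006
0.1205215260780631
(array([  0.55906939,   0.34994059, 341.26970664]), np.float64(0.040095619865119295))
t 4.53 pos [0.5575 0.3198 0.1016] ori [-1.7992e+02  9.0000e-02  7.1480e+01] F [-0.1 -1.  -3.7] w 0.0416
dp [0.0009 0.0007 0.0015] roll -0.02 j7 41.2 rows min 1.0 1.0
```

```bash
python3 go.py .4453 .1717 .1 -28
```

```text
t 4.53 pos [0.5575 0.3198 0.1016] ori [-1.7992e+02  9.0000e-02  7.1480e+01] F [-0.1 -1.  -3.7] w 0.0416
dp [-0.1761 -0.0593  0.0019] roll 99.48 j7 41.2 rows min 5.0 14.0
```

```bash
python3 -m pendant '{"claw":[-1,-1,-1,-1,-1,-1,-1,-1,-1,-1,-1,-1,-1,-1,-1,-1,-1,-1,-1,-1],"dp":[[-0.006,-0.002,0],[-0.017,-0.006,0],[-0.028,-0.009,0],[-0.039,-0.013,0],[-0.05,-0.017,0],[-0.061,-0.02,0],[-0.072,-0.024,0],[-0.083,-0.028,0],[-0.094,-0.032,0],[-0.105,-0.035,0],[-0.116,-0.039,0],[-0.127,-0.043,0],[-0.138,-0.046,0],[-0.149,-0.05,0],[-0.159,-0.053,0],[-0.168,-0.057,0],[-0.174,-0.0585,0],[-0.1761,-0.0593,0],[-0.1761,-0.0593,0],[-0.1761,-0.0593,0]],"roll":[3,9,15,21,27,33,39,45,51,57,63,69,75,81,87,92,97,99.5,99.5,99.5]}'
python3 - <<'E'
from rig import ctrl
from fit import *
for n in ["wrist","top","side"]:
    c=ctrl.capture(n); cv2.imwrite(f"pics/{n}3.png",c["image"][:,:,::-1])
    np.savez(n+"3.npz",**c)
E
python3 go.py .4453 .1717 .06 -28
```

```text
t: 6.2
eef_pos: [0.4457, 0.172, 0.1024]
orientation: [180.0, 0.0, -27.9]
wrist_force: [0.2, 0.2, -5.0]
grip_width: 0.0421
t 6.35 pos [0.446  0.1723 0.1026] ori [ 1.7998e+02  1.0000e-02 -2.7930e+01] F [ 0.3 -0.5 -4.8] w 0.0414
dp [-0.0003  0.0008  0.0426] roll 0.07 j7 -51.3 rows min 2.0 1.0
```

View pics/wrist3.png

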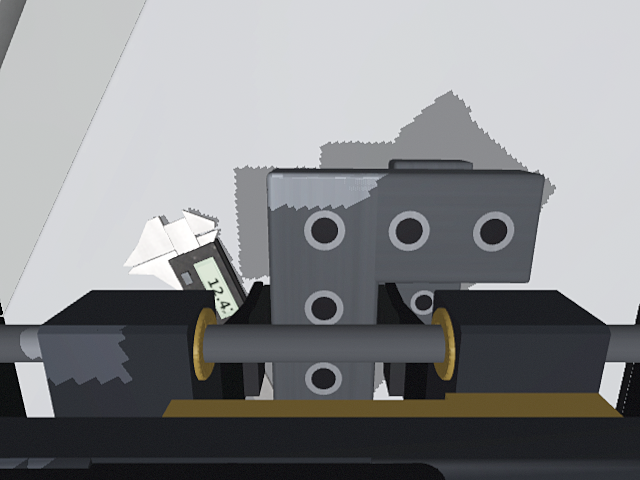

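View pics/top3.png

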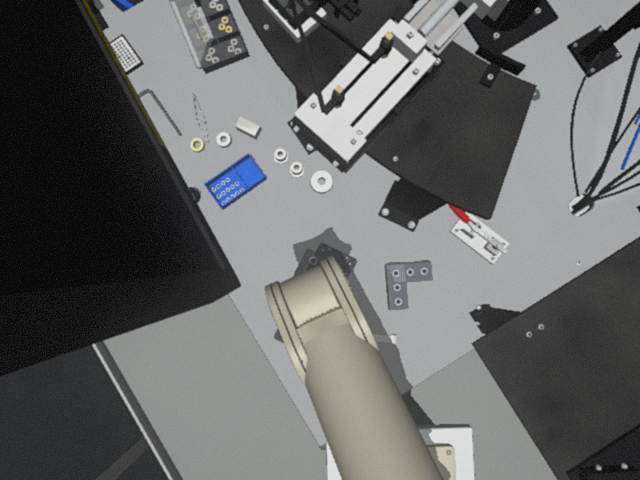

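View pics/side3.png

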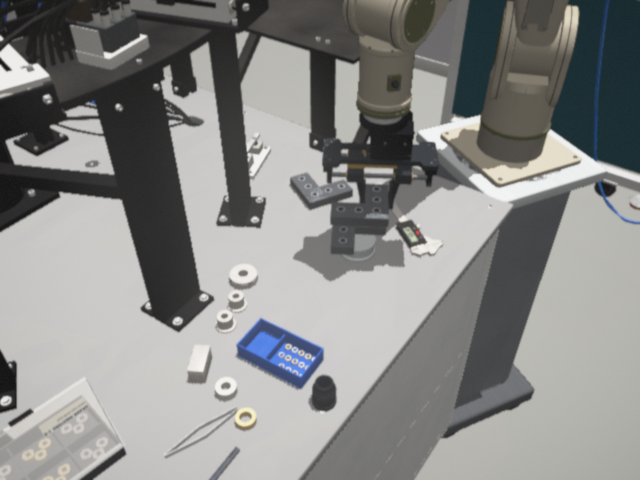

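```bash
python3 -m pendant '{"claw":[-1,-1,-1,-1,-1,-1,-1,-1,-1,-1],"dp":[[0,0.0007,0.008],[0,0.0007,0.018],[0,0.0007,0.028],[0,0.0007,0.035],[0,0.0007,0.039],[0,0.0007,0.042],[0,0.0007,0.044],[0,0.0007,0.0455],[0,0.0007,0.0455],[0,0.0007,0.0455]],"roll":[0,0,0,0,0,0,0,0,0,0]}'
python3 - <<'E'
from rig import ctrl
from fit import *
for n in ["side"]:
    c=ctrl.capture(n); cv2.imwrite(f"pics/{n}4.png",cv2.resize(c["image"][130:280,270:450,::-1],None,fx=4,fy=4,interpolation=cv2.INTER_CUBIC))
E
python3 go.py .4453 .1717 .0529 -28
```

```text
t: 7.18
eef_pos: [0.4459, 0.1716, 0.0576]
orientation: [-180.0, -0.0, -28.0]
wrist_force: [-0.3, -0.6, -3.8]
grip_width: 0.0413
t 7.23 pos [0.4459 0.1716 0.0576] ori [-1.7997e+02 -1.0000e-02 -2.8030e+01] F [ 0.2  0.  -4. ] w 0.0418
dp [-0.0006  0.0002  0.0047] roll -0.03 j7 -49.3 rows min 1.0 1.0
```

View pics/side4.png

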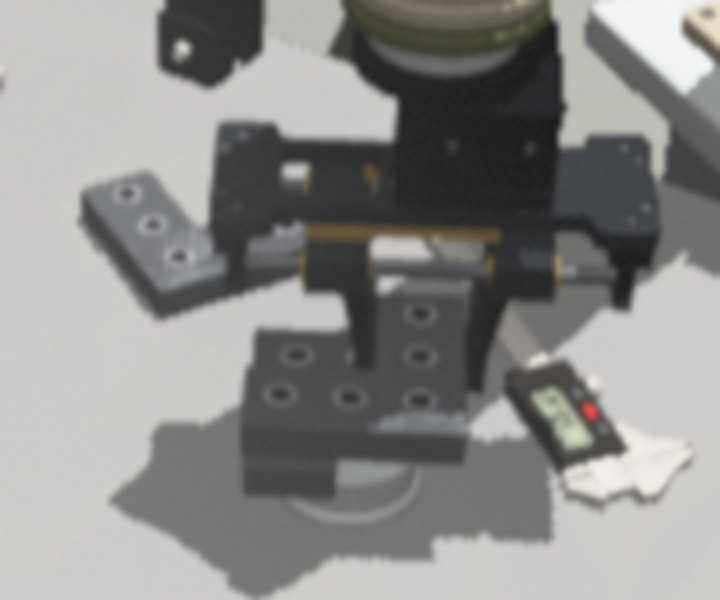

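Plate 2 sits square above the base plate, with a gap of 4–5 mm. I'll creep down and watch the force.

```bash
python3 -m pendant '{"claw":[-1,-1,-1,-1,-1,-1],"dp":[[-0.0005,0,0.001],[-0.0005,0,0.002],[-0.0005,0,0.003],[-0.0005,0,0.0035],[-0.0005,0,0.004],[-0.0005,0,0.004]],"roll":[0,0,0,0,0,0]}'
python3 go.py .4453 .1717 .0529 -28
```

```text
t: 7.73
eef_pos: [0.4452, 0.1717, 0.0533]
orientation: [180.0, 0.0, -28.0]
wrist_force: [0.6, -0.2, -4.0]
grip_width: 0.0417
t 7.73 pos [0.4452 0.1717 0.0533] ori [180.     0.   -28.03] F [ 0.6 -0.2 -4. ] w 0.0417
dp [ 0.0001 -0.      0.0004] roll -0.03 j7 -49.2 rows min 1.0 1.0
```

```bash
python3 -m pendant '{"claw":[-1,-1,-1,-1],"dp":[[0,0,0.0005],[0,0,0.0005],[0,0,0.001],[0,0,0.001]],"roll":[0,0,0,0]}'
python3 -c "
from rig import ctrl;print(ctrl.read_state()['wrist_force'],ctrl.read_state()['wrist_torque'])"
```

```text
t: 8.07
eef_pos: [0.4454, 0.1718, 0.0528]
orientation: [-180.0, 0.0, -28.0]
wrist_force: [-3.4, -1.6, 4.5]
grip_width: 0.042
[-3.3718021  -1.57596448  4.5267985 ] [-0.44334879  0.76720658 -0.0158896 ]
```

Contact made, with about 8 N on the pile. Open part way and rise.

```bash
python3 -m pendant '{"claw":[0.05,0.1,0.2,0.3,0.4,0.4,0.4,0.4,0.4,0.4,0.4,0.4,0.4],"dp":[[0,0,0],[0,0,0],[0,0,0],[0,0,0],[0,0,0],[0,0,0],[0,0,-0.003],[0,0,-0.015],[0,0,-0.035],[0,0,-0.06],[0,0,-0.08],[0,0,-0.09],[0,0,-0.09]],"roll":[0,0,0,0,0,0,0,0,0,0,0,0,0]}'
python3 - <<'E'
from rig import ctrl
from fit import *
for n in ["wrist","side"]:
    c=ctrl.capture(n); cv2.imwrite(f"pics/{n}5.png",c["image"][:,:,::-1])
    np.savez(n+"5.npz",**c)
c=np.load("wrist5.npz");print("p2 wrist",fit([c],(.4746,.165),.07,r=.085,tol=.004,yaws=[230,245]))
c=np.load("side5.npz");print("p2 side",fit([c],(.4746,.165),.07,r=.085,tol=.004,yaws=[230,245]))
E
python3 go.py .4539 -.0048 .12 92.4
```

```text
t: 9.15
eef_pos: [0.4464, 0.1724, 0.1444]
orientation: [-179.8, -0.1, -28.0]
wrist_force: [-0.5, 0.1, 0.1]
grip_width: 0.0614
p2 wrist (array([4.75114057e-01, 1.65432696e-01, 2.41565524e+02]), np.float64(0.028422639741255386))
p2 side (array([4.75194151e-01, 1.68628018e-01, 2.41575283e+02]), np.float64(0.059538740996390525))
t 9.25 pos [0.445  0.1718 0.1417] ori [ 1.800e+02  2.000e-02 -2.801e+01] F [-1.2  0.2 -1.1] w 0.0612
dp [0.0908 0.1517 0.0217] roll -120.41 j7 -52.8 rows min 5.0 17.0
```

View pics/wrist5.png

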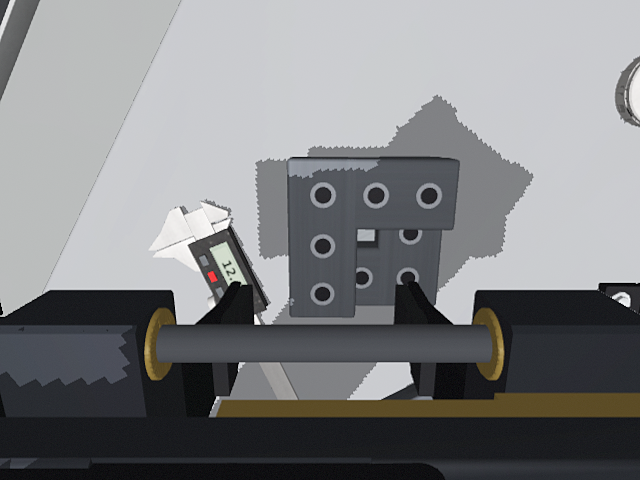

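View pics/side5.png

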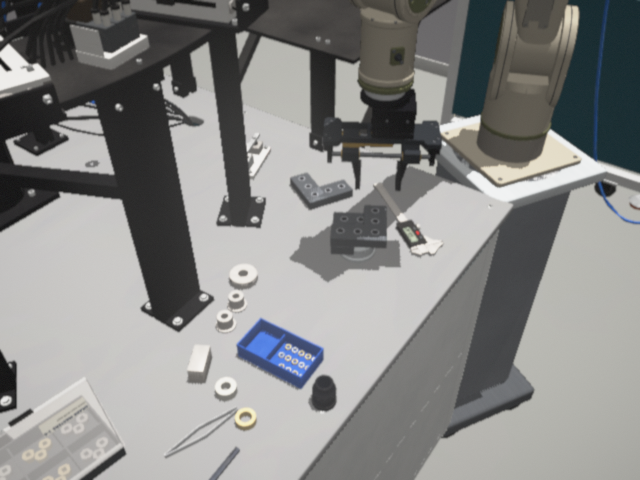

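Plate 2 is aligned to within 1 mm (wrist fit 0.4751, 0.1654, 241.6°). Before going to the right plate I'll check the clearance to the shelf.

```bash
python3 - <<'E'
from fit import *
c=np.load("top0.npz"); xy=rayplane(c,.25); z4=rayplane(c,.455)
for p in [(475,345),(560,290),(638,237),(510,395),(545,440)]: print(p,xy[p[1],p[0]].round(3))
for p in [(363,152),(430,185),(490,217),(535,88)]: print(p,z4[p[1],p[0]].round(3))
E
python3 go.py .4529 -.0049 .12 92.4
```

```text
(475, 345) [ 0.362 -0.096]
(560, 290) [ 0.45  -0.245]
(638, 237) [ 0.537 -0.386]
(510, 395) [ 0.278 -0.15 ]
(545, 440) [ 0.203 -0.204]
(363, 152) [0.643 0.103]
(430, 185) [0.597 0.018]
(490, 217) [ 0.553 -0.057]
(535, 88) [ 0.722 -0.126]
t 9.25 pos [0.445  0.1718 0.1417] ori [ 1.800e+02  2.000e-02 -2.801e+01] F [-1.2  0.2 -1.1] w 0.0612
dp [0.0899 0.1523 0.0217] roll -120.41 j7 -52.8 rows min 5.0 17.0
```

```bash
python3 -m pendant '{"claw":[0.5,0.6,0.7,0.8,0.9,1,1,1,1,1,1,1,1,1,1,1,1,1,1,1],"dp":[[0,0,0],[0,0,0],[0,0,0],[0.002,0.004,0],[0.006,0.01,0],[0.011,0.018,0],[0.016,0.027,0],[0.021,0.036,0],[0.027,0.046,0],[0.033,0.056,0],[0.039,0.066,0],[0.045,0.076,0],[0.051,0.086,0],[0.057,0.097,0],[0.063,0.107,0.003],[0.07,0.118,0.007],[0.076,0.129,0.011],[0.082,0.139,0.015],[0.087,0.148,0.019],[0.0899,0.1523,0.0217]],"roll":[-5,-12,-19,-26,-33,-40,-47,-54,-61,-68,-75,-82,-89,-96,-103,-110,-115,-119,-120.4,-120.4]}'
python3 - <<'E'
from rig import ctrl
from fit import *
ctrl.capture("top")
for n in ["wrist","side"]:
    c=ctrl.capture(n); cv2.imwrite(f"pics/{n}6.png",c["image"][:,:,::-1])
    np.savez(n+"6.npz",**c)
c=np.load("wrist6.npz");print("p3 wrist",fit([c],(.462,-.0335),.02,r=.085,tol=.004,yaws=[170,190]))
E
python3 go.py .4529 -.0049 .004 92.4
```

```text
t: 10.92
eef_pos: [0.452, -0.0064, 0.1189]
orientation: [-179.9, 0.1, 92.4]
wrist_force: [-1.1, -0.6, -0.2]
grip_width: 0.0873
p3 wrist (array([ 4.60774366e-01, -3.44197683e-02,  1.82015585e+02]), np.float64(0.027431003213510174))
t 11.07 pos [ 0.4525 -0.005   0.1198] ori [-1.7991e+02  2.0000e-02  9.2270e+01] F [0.7 0.7 0.2] w 0.0873
dp [1.000e-04 6.000e-04 1.158e-01] roll -0.13 j7 88.4 rows min 3.0 1.0
```

View pics/wrist6.png

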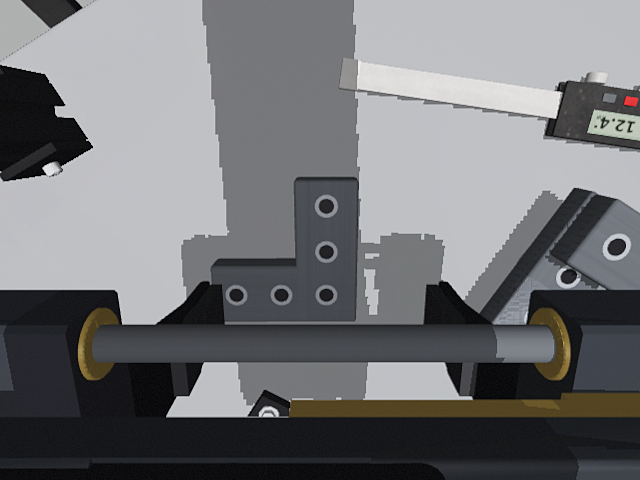

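View pics/side6.png

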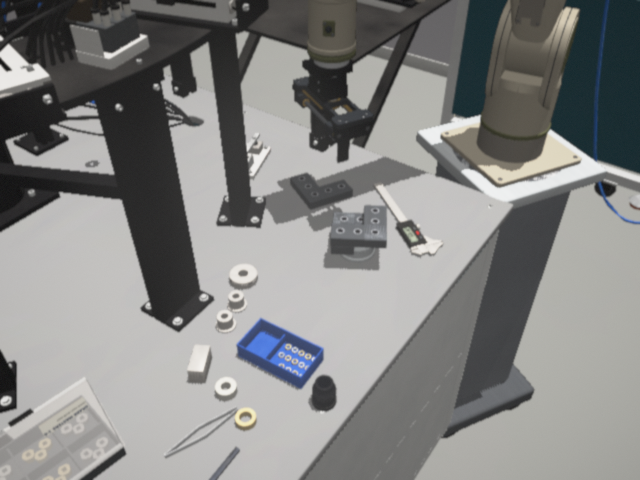

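```bash
python3 -m pendant '{"claw":[1,1,1,1,1,1,1,1,1,1],"dp":[[-0.0006,-0.0005,0.02],[-0.0006,-0.0005,0.045],[-0.0006,-0.0005,0.07],[-0.0006,-0.0005,0.09],[-0.0006,-0.0005,0.1],[-0.0006,-0.0005,0.107],[-0.0006,-0.0005,0.112],[-0.0006,-0.0005,0.1155],[-0.0006,-0.0005,0.1155],[-0.0006,-0.0005,0.1155]],"roll":[0,0,0,0,0,0,0,0,0,0]}'
python3 go.py .4518 -.0056 .003 92.2
```

```text
t: 11.9
eef_pos: [0.4531, -0.0054, 0.0057]
orientation: [179.9, -0.0, 92.4]
wrist_force: [-0.5, -0.4, -0.5]
grip_width: 0.0871
t 11.9 pos [ 0.4531 -0.0054  0.0057] ori [ 1.7995e+02 -2.0000e-02  9.2360e+01] F [-0.5 -0.4 -0.5] w 0.0871
dp [-0.0001 -0.0013  0.0027] roll 0.16 j7 96.8 rows min 1.0 1.0
```

```bash
python3 -m pendant '{"claw":[1,1,0,-0.3,-1,-1,-1,-1,-1,-1,-1,-1],"dp":[[0,0,0.002],[0,0,0.002],[0,0,0.002],[0,0,0.002],[0,0,0.002],[0,0,0.002],[0,0,0.002],[0,0,0.002],[0,0,0.002],[0,0,0.002],[0,0,0.002],[0,0,0.002]],"roll":[0.2,0.2,0.2,0.2,0.2,0.2,0.2,0.2,0.2,0.2,0.2,0.2]}'
python3 go.py .4518 -.0056 .003 92.2
```

```text
t: 12.9
eef_pos: [0.4526, -0.0055, 0.0031]
orientation: [180.0, -0.0, 92.2]
wrist_force: [-0.1, -0.3, 0.3]
grip_width: 0.0416
t 12.9 pos [ 0.4526 -0.0055  0.0031] ori [ 1.800e+02 -1.000e-02  9.217e+01] F [-0.1 -0.3  0.3] w 0.0416
dp [-0.     -0.0008  0.0001] roll -0.03 j7 96.9 rows min 1.0 1.0
```

```bash
python3 -m pendant '{"claw":[-1,-1,-1,-1,-1,-1,-1,-1,-1,-1,-1],"dp":[[0,0,-0.003],[0,0,-0.01],[0,0,-0.022],[0,0,-0.04],[0,0,-0.06],[0,0,-0.08],[0,0,-0.1],[0,0,-0.115],[0,0,-0.125],[0,0,-0.125],[0,0,-0.125]],"roll":[0,0,0,0,0,0,0,0,0,0,0]}'
python3 - <<'E'
from rig import ctrl
from held import *
ctrl.capture("top")
c=ctrl.capture("wrist"); cv2.imwrite(f"pics/wrist7.png",c["image"][:,:,::-1]); np.savez("wrist7.npz",**c)
s=ctrl.read_state(); p=s["eef_pos"]; print(p,s["orientation"])
zt=held(c,p,92.2,[(285,200,365,290)])
print(fit([c],(p[0]+.009,p[1]-.0287),zt,r=.07,tol=.005,yaws=[175,185]))
E
python3 go.py .4453 .1717 .13 -28.2
```

```text
t: 13.82
eef_pos: [0.4525, -0.0055, 0.128]
orientation: [180.0, -0.0, 92.2]
wrist_force: [0.4, -0.8, -4.2]
grip_width: 0.0418
[ 0.45185198 -0.00563676  0.12713398] [-1.79906623e+02  1.59460955e-02  9.21751451e+01]
slope deg along tool x,y [-0.05  4.72] z top at tcp 0.1471 rms 0.0018
(array([ 4.59597104e-01, -3.48296119e-02,  1.81822914e+02]), np.float64(0.05519288206058933))
t 13.92 pos [ 0.4519 -0.0056  0.1271] ori [-1.7991e+02  2.0000e-02  9.2180e+01] F [-0.1  0.3 -3.5] w 0.0421
dp [ 0.1775  0.0002 -0.0029] roll 120.38 j7 88.0 rows min 5.0 17.0
```

View pics/wrist7.png

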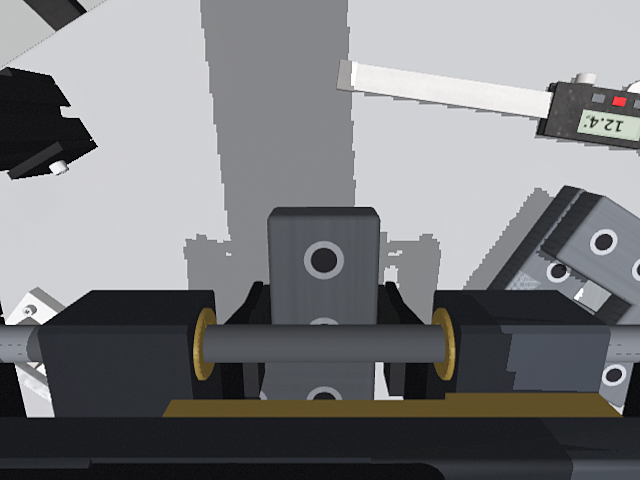

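```bash
python3 - <<'E'
from held import *
c=np.load("wrist7.npz"); p=(.4519,-.0056)
zt=held(c,p,92.2,[(278,224,372,288)])
W=world(c)
r=(W[226:285,285:365])[...,:]; print(np.nanmedian(r[...,2],1)[::8].round(4), np.nanmedian(r[...,0],1)[::8].round(4))
# end edge of leg: last row with top z
col=W[200:240,325]; 
for i in range(0,40,3): print(200+i,col[i].round(4))
E
```

```text
slope deg along tool x,y [ 0.02 -0.15] z top at tcp 0.1451 rms 0.0006
[0.1451 0.1451 0.1451 0.1452 0.1454 0.1453 0.1451 0.1452] [0.4136 0.4166 0.4195 0.4226 0.4256 0.4288 0.432  0.4353]
200 [ 0.4283 -0.0058  0.0011]
203 [ 0.4305 -0.0057  0.0007]
206 [ 0.4325 -0.0056  0.0016]
209 [ 0.4096 -0.0069  0.1323]
212 [ 0.4096 -0.0069  0.1386]
215 [ 0.4096 -0.0069  0.1441]
218 [ 0.4107 -0.0069  0.1444]
221 [ 0.4116 -0.0068  0.1451]
224 [ 0.4129 -0.0068  0.1446]
227 [ 0.4136 -0.0068  0.1464]
230 [ 0.4149 -0.0067  0.1455]
233 [ 0.4161 -0.0067  0.1452]
236 [ 0.4173 -0.0066  0.1448]
239 [ 0.4184 -0.0066  0.1453]
```

```bash
python3 go.py .5039 .1580 .127 -28.25
```

```text
t 13.92 pos [ 0.4519 -0.0056  0.1271] ori [-1.7991e+02  2.0000e-02  9.2180e+01] F [-0.1  0.3 -3.5] w 0.0421
dp [ 0.1615  0.0582 -0.    ] roll 120.43 j7 88.0 rows min 5.0 17.0
```

```bash
python3 -m pendant '{"claw":[-1,-1,-1,-1,-1,-1,-1,-1,-1,-1,-1,-1,-1,-1,-1,-1,-1,-1,-1,-1],"dp":[[0.006,0.002,0],[0.016,0.006,0],[0.028,0.01,0],[0.04,0.014,0],[0.052,0.019,0],[0.064,0.023,0],[0.076,0.027,0],[0.088,0.032,0],[0.1,0.036,0],[0.112,0.04,0],[0.124,0.045,0],[0.136,0.049,0],[0.147,0.053,0],[0.156,0.056,0],[0.16,0.0575,0],[0.1615,0.0582,0],[0.1615,0.0582,0],[0.1615,0.0582,0],[0.1615,0.0582,0],[0.1615,0.0582,0]],"roll":[0,2,7,13,19,25,32,39,46,53,60,67,74,81,88,95,102,109,115,118]}'
python3 go.py .5039 .1580 .127 -28.25
```

```text
t: 15.58
eef_pos: [0.5042, 0.1585, 0.1271]
orientation: [179.9, 0.0, -26.2]
wrist_force: [-0.1, 0.1, -4.3]
grip_width: 0.0419
t 15.58 pos [0.5042 0.1585 0.1271] ori [ 1.7992e+02  3.0000e-02 -2.6150e+01] F [-0.1  0.1 -4.3] w 0.0419
dp [-0.0001  0.0006  0.0001] roll 2.1 j7 -40.7 rows min 1.0 1.0
```

```bash
python3 -m pendant '{"claw":[-1,-1,-1,-1,-1,-1,-1,-1,-1,-1,-1],"dp":[[0,0,0],[0,0.0003,0.005],[0,0.0003,0.013],[0,0.0003,0.022],[0,0.0003,0.03],[0,0.0003,0.037],[0,0.0003,0.042],[0,0.0003,0.0445],[0,0.0003,0.0455],[0,0.0003,0.0455],[0,0.0003,0.0455]],"roll":[1.2,2.3,2.3,2.3,2.3,2.3,2.3,2.3,2.3,2.3,2.3]}'
python3 - <<'E'
from rig import ctrl
from fit import *
c=ctrl.capture("side"); cv2.imwrite(f"pics/side8.png",cv2.resize(c["image"][130:280,270:450,::-1],None,fx=4,fy=4,interpolation=cv2.INTER_CUBIC))
c=ctrl.capture("wrist"); cv2.imwrite(f"pics/wrist8.png",c["image"][:,:,::-1])
E
python3 go.py .5039 .1580 .0731 -28.25
```

```text
t: 16.5
eef_pos: [0.5047, 0.1578, 0.0829]
orientation: [-180.0, -0.0, -28.1]
wrist_force: [-0.0, 0.1, -3.7]
grip_width: 0.0416
t 16.6 pos [0.5047 0.1579 0.083 ] ori [-1.7996e+02 -2.0000e-02 -2.8120e+01] F [-0.9 -0.8 -3.6] w 0.0419
dp [-0.0008  0.0003  0.0099] roll 0.13 j7 -40.3 rows min 1.0 1.0
```

View pics/side8.png

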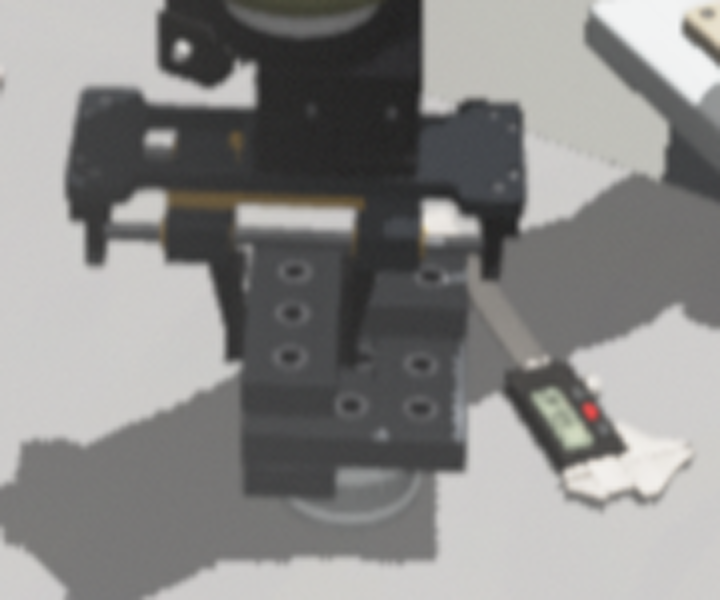

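View pics/wrist8.png

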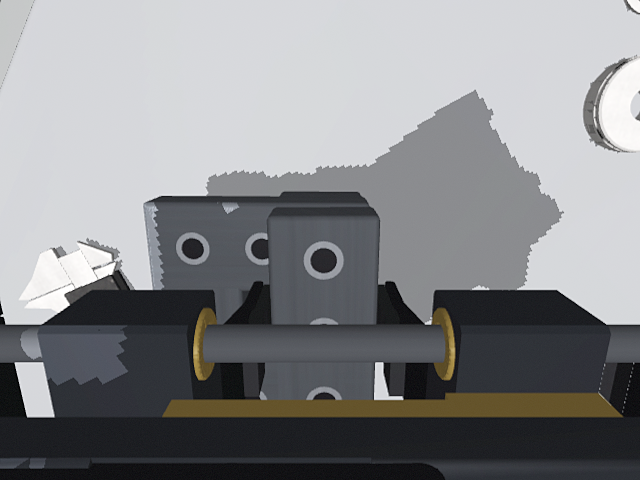

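The third plate lines up with the pile. Lower slowly.

```bash
python3 -m pendant '{"claw":[-1,-1,-1,-1,-1,-1,-1,-1],"dp":[[-0.0006,0,0.002],[-0.0006,0,0.004],[-0.0006,0,0.006],[-0.0006,0,0.007],[-0.0006,0,0.008],[-0.0006,0,0.0085],[-0.0006,0,0.009],[-0.0006,0,0.009]],"roll":[0,0,0,0,0,0,0,0]}'
python3 go.py .5039 .1580 .0731 -28.25
```

```text
t: 17.27
eef_pos: [0.5039, 0.158, 0.0735]
orientation: [180.0, 0.0, -28.1]
wrist_force: [0.2, -0.1, -3.9]
grip_width: 0.0419
t 17.27 pos [0.5039 0.158  0.0735] ori [ 1.800e+02  1.000e-02 -2.813e+01] F [ 0.2 -0.1 -3.9] w 0.0419
dp [-0.      0.      0.0004] roll 0.12 j7 -39.9 rows min 1.0 1.0
```

```bash
python3 -m pendant '{"claw":[-1,-1,-1,-1],"dp":[[0,0,0.0005],[0,0,0.0005],[0,0,0.001],[0,0,0.001]],"roll":[0,0,0,0]}'
```

```text
t: 17.6
eef_pos: [0.5041, 0.1581, 0.0731]
orientation: [-180.0, 0.0, -28.1]
wrist_force: [-2.4, 0.2, 4.0]
grip_width: 0.0416
```

Contact, the same as on the first placement. Release and rise straight up.

```bash
python3 -m pendant '{"claw":[0.05,0.1,0.2,0.3,0.4,0.4,0.4,0.4,0.4,0.4,0.4,0.4,0.4,0.4],"dp":[[0,0,0],[0,0,0],[0,0,0],[0,0,0],[0,0,0],[0,0,0],[0,0,-0.003],[0,0,-0.015],[0,0,-0.035],[0,0,-0.06],[0,0,-0.085],[0,0,-0.105],[0,0,-0.11],[0,0,-0.11]],"roll":[0,0,0,0,0,0,0,0,0,0,0,0,0,0]}'
python3 - <<'E'
from rig import ctrl
from fit import *
for n in ["wrist","side"]:
    c=ctrl.capture(n); cv2.imwrite(f"pics/{n}9.png",c["image"][:,:,::-1] if n=="wrist" else cv2.resize(c["image"][130:280,270:450,::-1],None,fx=4,fy=4,interpolation=cv2.INTER_CUBIC))
    print(n,fit([c],(.4749,.1652),.09,r=.085,tol=.004,yaws=[50,70]))
E
python3 go.py .40 .33 .2 -28.25
```

```text
t: 18.77
eef_pos: [0.5049, 0.1584, 0.1848]
orientation: [-179.8, -0.1, -28.1]
wrist_force: [0.6, -0.1, -0.2]
grip_width: 0.0609
wrist (array([ 0.4755005 ,  0.16555652, 61.6704239 ]), np.float64(0.0277277552847775))
side (array([ 0.47559405,  0.16871383, 62.15375977]), np.float64(0.055894403199026894))
t 18.87 pos [0.5036 0.158  0.1822] ori [ 1.7999e+02  3.0000e-02 -2.8120e+01] F [-0.3 -0.4 -1.1] w 0.0608
dp [-0.1725 -0.1029 -0.0177] roll 0.13 j7 -44.8 rows min 5.0 1.0
```

View pics/wrist9.png

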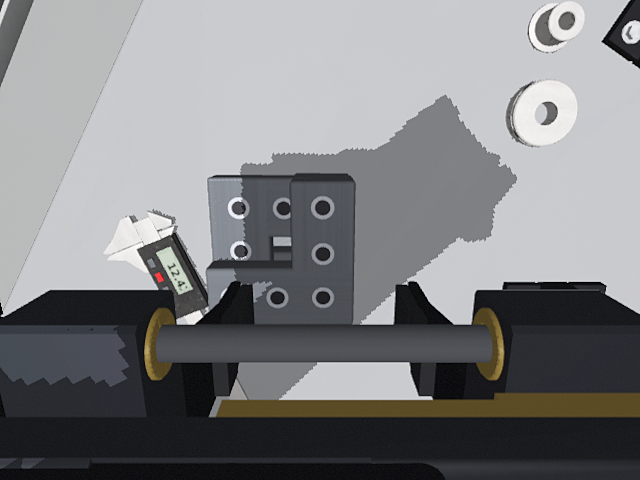

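View pics/side9.png

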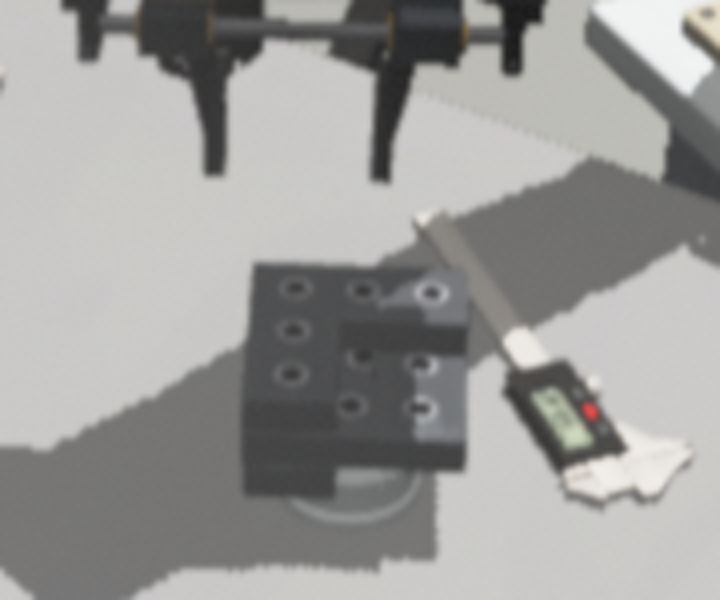

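The pile is square. I'll back the arm off and take a last look from above.

```bash
python3 -m pendant '{"claw":[0.4,0.4,0.4,0.4,0.4,0.4,0.4,0.4,0.4,0.4,0.4],"dp":[[-0.01,-0.006,-0.01],[-0.03,-0.018,-0.017],[-0.05,-0.03,-0.017],[-0.07,-0.042,-0.017],[-0.09,-0.054,-0.017],[-0.11,-0.066,-0.017],[-0.13,-0.078,-0.017],[-0.15,-0.09,-0.017],[-0.17,-0.102,-0.017],[-0.17,-0.102,-0.017],[-0.17,-0.102,-0.017]],"roll":[0,0,0,0,0,0,0,0,0,0,0]}'
python3 - <<'E'
from rig import ctrl
from fit import *
o=np.load("side0.npz"); os_=world(o)
c=ctrl.capture("top"); t0=np.load("top0.npz")
print("top3",fit([c],(.4749,.1652),.09,r=.085,tol=.005,yaws=[50,70]))
d=cv2.absdiff(c["image"],t0["image"])
cv2.imwrite("pics/top10.png",c["image"][:,:,::-1])
s=ctrl.capture("side")
im=s["image"][:,:,::-1].copy()
for z,y in ((.05,62),(.07,241.7),(.09,61.7)): draw(s,im,np.array([.4752,.1655,y]),z)
cv2.imwrite("pics/side10.png",cv2.resize(im[150:430,200:460],None,fx=2.1,fy=2.1))
for nm,(a,b,e,f) in dict(tray=(235,315,325,390),ring=(225,258,262,292),lens=(308,370,340,412)).items():
    print(nm,"mean abs image change",cv2.absdiff(s["image"][b:f,a:e],o["image"][b:f,a:e]).mean().round(1))
E
```

```text
t: 19.78
eef_pos: [0.4009, 0.3286, 0.1983]
orientation: [179.9, 0.0, -28.0]
wrist_force: [0.6, -0.2, 0.0]
grip_width: 0.061
top3 (array([ 0.47554581,  0.16427526, 62.04547373]), np.float64(0.03282248391603138))
tray mean abs image change 11.3
ring mean abs image change 12.2
lens mean abs image change 9.0
```

View pics/top10.png

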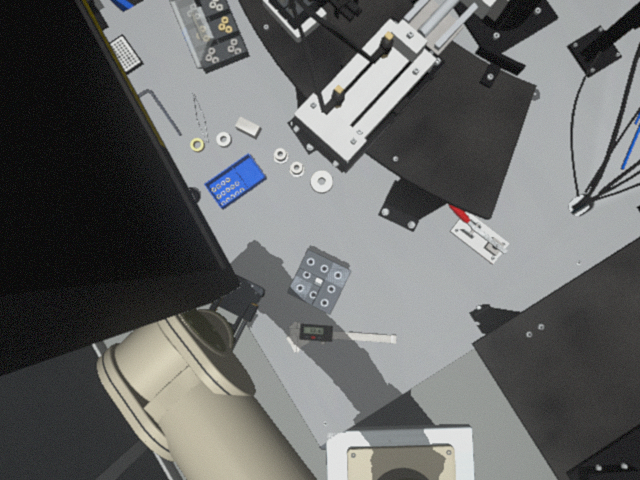

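View pics/side10.png

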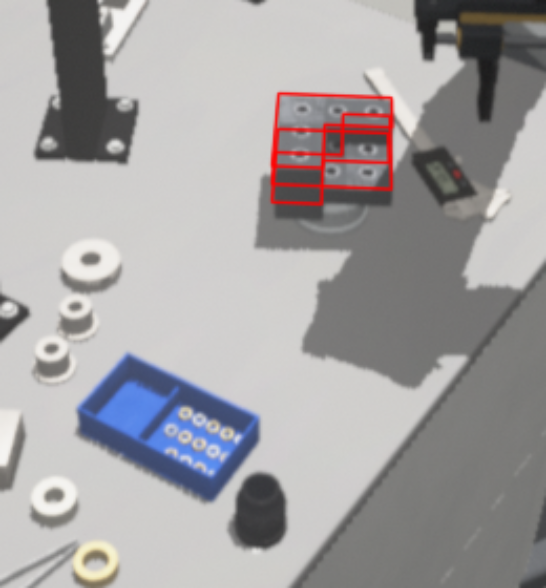

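The pile is square in both views. The tray, ring gauge and lens are at the same pixels as at the start, and nothing touches the robot. Handing in.

```bash
python3 -c "
from rig import ctrl
print(ctrl.close_job())"
```

```text
the job is handed in; nothing more can be done
None
```

I stacked both loose plates on the riser plate, each turned half a turn from the one below, and handed the job in at about 20 s of the 58 s allowed. Each plate was set down gently, with about 8 N at contact, and then released.

**Position checks:** The three fits agree to within about 1.5 mm and half a degree after the half turns:

| Plate | x, y (m) | Yaw (°) | Measured by |
|---|---|---|---|
| Base | (0.474, 0.164) | 62 | top camera, before stacking |
| Second | (0.475, 0.165) | 241.6 | wrist camera |
| Third | (0.4755, 0.1655) | 61.7 | wrist camera |

For the third plate, the top camera gave (0.4755, 0.164) and 62.0°.

**Disagreement:** The side camera read about 3 mm more in y in these checks. It showed the same offset for the plates before they were moved, so I put it down to calibration or side-face bias.

**Not measured directly:** I did not re-measure the base plate on the riser after stacking. The plates above it matched its original pose, and the outlines overlaid well in the last side picture.

**Bystanders:** The tray, ring gauge and lens look to be at the same places as at the start. My pixel-difference check on them was inconclusive (mean change 9–12 grey levels), which I put down to image noise and lighting, so this rests on looking at the pictures.

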